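# Slide the loaded brass tray over the step into the recess and shut the door

## Robot

A 6-joint arm with a two-finger parallel gripper is mounted at the origin on the work surface. World frame = base frame: x ahead of the robot, y to its left, z up, the work surface at z = 0. Lengths are in m, angles in rad, forces in N, time in s.
With the tool pointing down it reaches from about 0.35 to 0.85 m from the base axis. Payload 8.1 kg.
Tool frame: the origin (TCP) lies at the very end of the fingers, on their centre line; the grasp point (between the pads) lies 19 mm behind it (robot.pinch_z is the distance from the TCP to the grasp point, in m); y points along the fingers, x is the direction in which the jaws open and shut, and the axes are right-handed (so a half turn about y gives the same grasp; the last joint's range is limited). The gripper opens to 93 mm and grips with 3 to 60 N. Pads are 15 mm wide; open, the fingers measure 128 mm over their backs; the gripper's body (75 mm by 188 mm) begins 65 mm behind the grasp point.
Start: joints at [-1.188, 0.13, 1.488, -0, 1.523, -0.085], TCP at [0.271, -0.536, 0.219] pointing down, gripper open.
Joint ranges: [-2.96, 2.96], [-0.89, 2.26], [0.02, 2.5], [-1.34, 4.48], [0, 2.73], [-2.66, 2.66]. Speed limits (rad/s): [2.39, 2.39, 2.79, 3.14, 3.14, 3.14].

## Interface

Orientations are given as a rotation vector (axis times angle).
In Python, from plant import robot gives the robot as it stands.
- The arm moves only by the shell command python3 -m inch 'ROWS' [FORCE]. ROWS is JSON, a list of rows, each a list of 5 numbers: the closure, from -1 (fully open) to 1 (shut), then the shift along the world's x, y, z in m, then the turn about the world's z in rad. A call has 1 to 8 rows; each row is the pose to reach, as a shift and turn from the pose measured when the call began; what a row does not reach only later rows make up. A row lasts 1/8 s, in which the tool goes at most 62.5 mm and 10.7 degrees, less where a joint would pass 70% of its speed; a pose out of reach is approached as far as the arm can. A call with a gripper value outside its range is refused whole. The fingers move at their own pace and stop on an object; FORCE is the grip in N (left out, the last holds). Time passes only in rows, so rows that repeat a pose let the fingers close. It gives the time, the measured TCP pose, the force and the opening at its end, in the units of the state.
- robot.read_state(): the state, without advancing time (a new reading comes with each control period).
- robot.read_camera(name): name is "side" or "top"; returns a dict with "color" (384x512x3 uint8, red, green, blue), "mtx" (3x3 intrinsics, pixels), "dist_coeffs" ([k1, k2, p1, p2, k3] as OpenCV has them; the pictures are not rectified), "R" (3x3) and "t" (3): a world point X has camera coordinates R X + t. Camera axes: x right, y down, z forward; pixel columns grow to the right and rows downward; lengths in m; the calibration is good to about 2 mm. A picture is of the moment at which its call begins. There is no depth.
- robot.close_job(): hands the job in, once; it reports no verdict.
The state is a dict: "t": time; "q": joint angles; "dq": joint speeds; "joint_torque": joint torques, N m; "tool_pos": TCP position; "orientation": TCP orientation; "force": force on the tool from outside, world axes, zero at the start; "wrist_torque": the same for the moment, N m; "opening": finger opening in m.
Only numpy, scipy, OpenCV 4.12 (cv2) and the standard library are available. Lean on these libraries where they do the work, as an engineer would, in place of code of your own. Each camera call takes 0.05 s, during which the arm holds its last target. There are 200 camera calls.

## Task

Slide the oblong brass tray, with the pewter pyx standing on it, front end first over the step into the open bay of the recess: once its front end is on the ledge keep it bearing lightly on the ledge, never lifted off it, and press it gently but firmly home, square against the stop bar, without jolting it. Then let go of it and slide the glass door gently fully shut. The pyx stays upright on the tray and everything else stays where it is.

Things in the scene. Friction and masses are not known exactly. Their poses are not given: they have to be found in the camera images.
- tray: oblong brass tray (sizes here and below in mm), 150 long (its x) x 110 wide (its y), flat polished bottom (friction about 0.35), low rims 14 high, about 0.45 kg (may vary). In its middle a stem carries an upright flat grip bar, 36 (x) x 14 (y), between 52 and 82 above the underside. Origin at the centre of the underside; its +x end goes into the recess first
- tray_front (a point): middle of the bottom edge of the tray's front (+x) end, 75 from the tray's origin
- pyx: pewter pyx, a lidded round box 42 across, 40 high, about 0.16 kg, standing loose on the front half of the tray (about 42 ahead of the grip's axis); origin under its centre
- recess: fixed low roofless wooden recess; its flat ledge is a square step 6 to 12 above the walnut (= this origin's z). Origin: on the ledge's top, at its front edge, mid-bay; x points into the recess, y left, z up. Bay free from y -75 to +80; ledge 225 deep; side walls (from x = 19 on) and back 50 high. Left of it (y 90 to 245) a second compartment behind a fixed frosted pane
- stop: ebony stop bar fixed across the bay's ledge, 90 wide, 22 high; origin at the bottom middle of its front face (the face the tray meets), axes as the recess. It is rigid, and its distance from the ledge's front edge varies (172 to 200)
- door (a joint): sliding frosted glass door on the ledge's front (centred 10 in from the front edge, 8 thick, 150 wide, top 62 above the ledge). Value: metres open; 0 is shut (covers the bay), 0.15 fully open; opens towards the recess's +y; slides with about 2 N of friction and stays where it is left
- door_pull (a point): centre of the door's brass pull, an upright stub on the door's top edge, 12 (recess x) x 16 (recess y), from 62 to 92 above the ledge; this point is 77 above the ledge; it lies in the middle of the door's width
- plate: round brass collection plate, bystander, 170 across, 22 high; origin under its centre
- stoup: bronze holy-water stoup, a footed bowl, bystander, 106 across, 90 high; origin under its centre
- finial: small acorn-shaped brass finial, bystander, 48 across, 62 high; origin under its centre
- crossbase: stepped square ebony crucifix base, bystander, 110 x 110 x 60 high; origin under its centre
- tin: flat polish tin, bystander, 60 across, 45 high; origin under its centre
- cup: small pewter cup standing in the other (left, +y) compartment of the recess, bystander, 48 across, 40 high; origin under its centre
There are look-alikes about, which are no part of the job. There is more than one size of the tray; the one meant has the size given above.

How it is judged:
On the way, in this order (a step that is already met when the one before it is completed fails the run):
1. the tray bridges the step: its front end bears on the ledge while its rear is still outside (x of tray_front in the frame of recess between 0.01 and 0.13 m and contact force between tray and recess above 0.5 N), for 0.1 s.
2. the tray is felt home: pressed against the stop bar with 3 N or more (contact force between tray and stop above 3 N and z of tray in the frame of recess below 0.003 m), for 0.2 s.
3. the door is shut (value of joint door below 0.005 m), for 0.2 s.
At the end, for the whole second after the job is handed in: The tray lies flat on the ledge (within 2 mm), its front end within 4 mm of the stop bar, within 25 mm of the stop's middle sideways and within 0.1 rad of square; the door is within 5 mm of shut; the pyx stands upright (0.1 rad) on the tray's floor; all is at rest and released (x of tray_front in the frame of stop above -0.004 m and y of tray in the frame of stop between -0.025 and 0.025 m and angle between the x axis of tray and the x axis of recess, either way round below 0.1 rad and z of tray in the frame of recess between -0.002 and 0.002 m and value of joint door below 0.005 m and angle between pyx's own z axis and vertical below 0.1 rad and z of pyx in the frame of tray between 0.003 and 0.008 m and horizontal distance between pyx and tray below 0.075 m and linear speed of each of tray, pyx below 0.02 m/s); the robot touches nothing.
It fails at once if with its front end more than 50 mm in over the ledge, the tray is lifted off it (out of touch and its middle more than 1 mm above the ledge) (x of tray_front in the frame of recess above 0.05 m and contact force between tray and recess below 0.2 N and z of tray in the frame of recess above 0.001 m).
It fails at once if the tray is pressed or caught on the recess with more than 35 N, or rammed into the stop bar with more than 25 N (contact force between tray and recess above 35 N or contact force between tray and stop above 25 N).
It fails at once if the tray tips more than 0.2 rad or the pyx more than 0.35 rad (angle between tray's own z axis and vertical above 0.2 rad or angle between pyx's own z axis and vertical above 0.35 rad).
It fails at once if the door is slammed (shutting faster than 0.3 m/s) (velocity of joint door below -0.3 m/s).
It fails at once if another thing is pushed more than 20 mm out of place (distance of any of plate, stoup, finial, crossbase, tin, cup from where it was at the start of the episode above 0.02 m).
It also fails if it takes over 67 s, if anything falls off the work surface, if the arm or the gripper's body presses on something with over 40 N, if the wrist force passes 120 N, or if a joint passes its speed limit or range.

## Working session

There is one attempt and no reset: what is moved stays moved. The work goes in short steps, Python scripts to look and compute and a shell command to move; the robot and the scene stay as the last step left them, time stands still between calls to the robot, and variables do not carry over. Pictures are saved under pics/ and viewed, about 8 in all and at most 12, crops included, and the job is handed in when it is done.

```bash
mkdir -p pics; cat > h.py <<'E'
import numpy as np, cv2
from plant import robot
def grab(n,f=None):
    c=robot.read_camera(n)
    if f: cv2.imwrite('pics/'+f,cv2.cvtColor(c['color'],cv2.COLOR_RGB2BGR))
    return c
def cast(c,uv,z):
    K=np.array(c['mtx']);R=np.array(c['R']);t=np.array(c['t'])
    p=cv2.undistortPoints(np.array(uv,float).reshape(-1,1,2),K,np.array(c['dist_coeffs']))[:,0]
    d=np.c_[p,np.ones(len(p))]@R; o=-R.T@t
    return o+d*((np.asarray(z)-o[2])/d[:,2])[:,None]
def proj(c,X):
    R=np.array(c['R']);return cv2.projectPoints(np.array(X,float).reshape(-1,3),cv2.Rodrigues(R)[0],np.array(c['t'],float),np.array(c['mtx']),np.array(c['dist_coeffs']))[0][:,0]
E
python3 - <<'E'
from h import *
for n in('top','side'):
    c=grab(n,n+'0.png'); print(n,-np.array(c['R']).T@c['t'])
s=robot.read_state();print(s)
E
ls
```

```text
top [0.33035479 0.02130624 1.12506681]
side [-0.14952612  0.92354553  0.73703526]
{'t': 0.1, 'q': array([-1.18843956e+00,  1.31082530e-01,  1.48917863e+00,  1.13409669e-05,
        1.52300118e+00, -8.53969544e-02]), 'dq': array([-0.00134169, -0.00268635, -0.00195216, -0.00051471, -0.00057222,
        0.00013437]), 'joint_torque': array([ 1.87310063e-03, -5.61340356e+01, -4.93093836e+01,  7.69622298e-02,
        2.91609485e-02, -7.21923266e-05]), 'tool_pos': array([ 0.27036089, -0.53505482,  0.21768968]), 'orientation': array([-1.39386969,  0.85910786, -0.85692087]), 'force': array([ 0.01544189,  0.35268018, -0.33800175]), 'wrist_torque': array([ 0.01798866, -0.01231096,  0.02021813]), 'opening': 0.09291946001675443}
h.py
pics
```

View pics/top0.png

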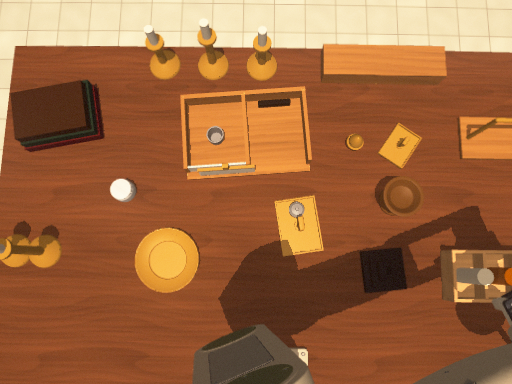

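View pics/side0.png

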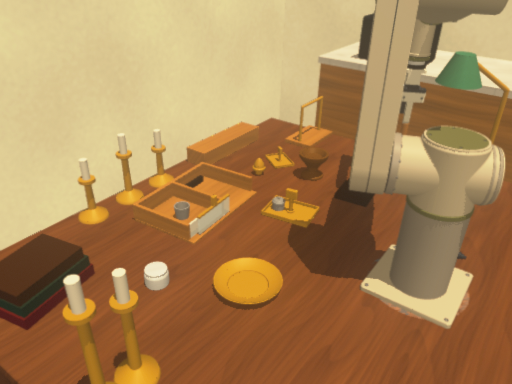

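```bash
python3 - <<'E'
import cv2
from scipy.spatial.transform import Rotation as R
print(R.from_rotvec([-1.39386969,  0.85910786, -0.85692087]).as_matrix().round(3))
E
```

```text
[[ 0.451 -0.001  0.893]
 [-0.893  0.002  0.451]
 [-0.002 -1.     0.   ]]
```

Top picture: recess at (180–312, 88–178), front edge facing the robot, bay on the right with the stop at (274,103). The tray with the pyx is at (299,225), pyx end facing the recess, and the door pull is at (226,166). The small look-alike tray is at (400,145). I'll crop for detail.

```bash
python3 - <<'E'
import cv2
a=cv2.imread('pics/top0.png')[82:262,172:332];b=cv2.imread('pics/side0.png')[155:235,130:330]
cv2.imwrite('pics/topc.png',cv2.resize(a,(528,594),interpolation=cv2.INTER_CUBIC))
cv2.imwrite('pics/sidec.png',cv2.resize(b,(800,320),interpolation=cv2.INTER_CUBIC))
E
```

```text
(no output)
```

View pics/topc.png

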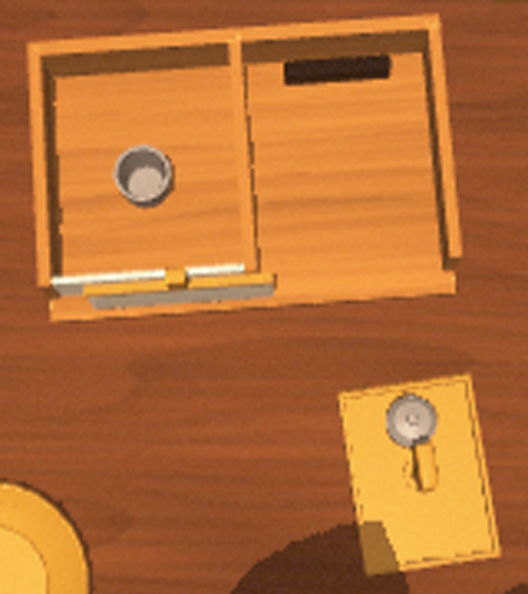

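View pics/sidec.png

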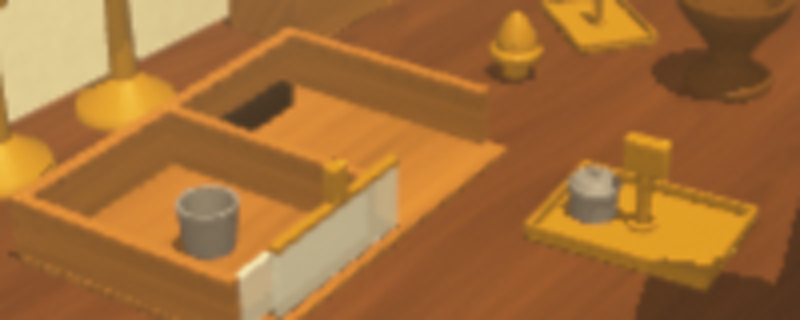

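```bash
python3 - <<'E'
from h import *
c=grab('top');s=grab('side')
T=lambda p:np.c_[172+(np.array(p,float)[:,0]+.5)/3.3-.5,82+(np.array(p,float)[:,1]+.5)/3.3-.5]
S=lambda p:np.array(p,float)/4+[130,155]
np.set_printoptions(precision=4,suppress=True)
def sh(n,p,z):
    w=cast(c,T(p),z);print(n,w[:,:2].tolist() if 0 else w[:,:2].round(4).tolist());return w
tr=sh('tray rim',[(340,393),(470,374),(499,556),(366,575)],.014)
print(np.linalg.norm(np.diff(tr,axis=0,append=tr[:1]),axis=1),tr.mean(0),'yaw',[np.arctan2(*(a)[1::-1]) for a in(tr[0]-tr[3],tr[1]-tr[2])],np.arctan2(-(tr[0]-tr[1])[0],(tr[0]-tr[1])[1]))
g=sh('grip',[(413,446),(434,444),(438,490),(418,491)],.082);print(g.mean(0))
sh('pyx lid',[(412,419)],.04)
L=sh('ledge front',[(51,320),(456,293)],.009);d=L[0]-L[1];print(np.linalg.norm(d),'yaw',np.arctan2(-d[0],d[1]))
W=sh('walltop bl,br,fr_out,fr_in,div front',[(28,45),(439,15),(462,256),(447,258),(243,270)],.059);d=W[0]-W[1];print('yaw',np.arctan2(-d[0],d[1]),np.arctan2(*(W[1]-W[2])[1::-1]))
B=sh('stop top front',[(288,84),(390,79)],.020);print(np.linalg.norm(B[0]-B[1]))
D=sh('door top',[(83,290),(275,281)],.071);sh('pull',[(176,274)],.101)
# side checks
for n,p,z in[('ledge corner R',(504,149),.009),('tray rim corners',(527,225),.014),('',(757,210),.014),('grip top centre',(649,142),.082),('pull top',(336,163),.101),('stop bottom right front',(292,105),.009)]:
    print(n,cast(s,S([p]),z)[0])
E
```

```text
tray rim [[0.4947, -0.021], [0.5118, -0.128], [0.3633, -0.1502], [0.3468, -0.0429]]
[0.1083 0.1502 0.1086 0.1494] [ 0.4291 -0.0855  0.014 ] yaw [np.float64(0.1471712811642935), np.float64(0.14893703470293773)] 0.1590040511768024
grip [[0.4442, -0.0746], [0.446, -0.0907], [0.4107, -0.0937], [0.4098, -0.0784]]
[ 0.4277 -0.0844  0.082 ]
pyx lid [[0.4705, -0.0777]]
ledge front [[0.5538, 0.2196], [0.581, -0.1175]]
0.33823025506747967 yaw 0.08062809483505107
walltop bl,br,fr_out,fr_in,div front [[0.7739, 0.239], [0.8044, -0.099], [0.6002, -0.1163], [0.5984, -0.1043], [0.5864, 0.0589]]
yaw 0.08986693647641748 0.08438567449097031
stop top front [[0.7579, 0.025], [0.7635, -0.0615]]
0.08665017090691254
door top [[0.5658, 0.1843], [0.5749, 0.0331]]
pull [[0.5725, 0.1087]]
ledge corner R [ 0.5756 -0.108   0.009 ]
tray rim corners [ 0.4884 -0.0174  0.014 ]
 [ 0.359  -0.1459  0.014 ]
grip top centre [ 0.423  -0.0807  0.082 ]
pull top [0.5665 0.1124 0.101 ]
stop bottom right front [ 0.764  -0.0565  0.009 ]
```

Tray 150x109 mm (✓) at (0.428,-0.085), yaw 0.148. Recess origin about (0.5746,-0.0336), yaw about 0.085, and stop at x about 0.187, y about 0. I'll go above the grip.

```bash
python3 -m inch '[[-1,0.02,0.056,0,-0.04],[-1,0.04,0.112,0,-0.08],[-1,0.06,0.169,0,-0.12],[-1,0.08,0.225,0,-0.16],[-1,0.1,0.28,0,-0.2],[-1,0.118,0.338,0,-0.24],[-1,0.138,0.394,0,-0.28],[-1,0.158,0.45,0,-0.32]]' 40
python3 -m inch '[[-1,0,0,0,0],[-1,0,0,0,0]]'
```

```text
t: 1.2
tool_pos: [0.4287, -0.0834, 0.2181]
orientation: [-1.274, 1.101, -1.101]
force: [1.0, -1.0, -0.9]
opening: 0.0928
t: 1.45
tool_pos: [0.4286, -0.0834, 0.218]
orientation: [-1.275, 1.099, -1.099]
force: [-0.2, -0.6, 0.4]
opening: 0.0929
```

```bash
python3 -m inch '[[-1,-0.0005,-0.001,-0.05,0],[-1,-0.0005,-0.001,-0.1,0],[-1,-0.0005,-0.001,-0.14,0],[-1,-0.0005,-0.001,-0.163,0],[-1,-0.0005,-0.001,-0.163,0],[-1,-0.0005,-0.001,-0.163,0]]' 
python3 - <<'E'
from h import *
from scipy.spatial.transform import Rotation as R
s=robot.read_state();m=R.from_rotvec(s['orientation']).as_matrix();print(np.arctan2(m[1,0],m[0,0]),m[:,1])
a=grab('top')['color'][130:260,230:340,::-1];b=grab('side')['color'][150:240,230:340,::-1]
cv2.imwrite('pics/g.png',np.hstack([cv2.resize(x,None,fx=3.5,fy=3.5,interpolation=2)[:315] for x in(a,b)]))
E
```

```text
t: 2.2
tool_pos: [0.4286, -0.0857, 0.0561]
orientation: [-1.274, 1.1, -1.102]
force: [0.3, -0.1, 0.2]
opening: 0.0927
-1.4244247974795468 [ 1.46829463e-03 -9.87141283e-05 -9.99998917e-01]
```

View pics/g.png

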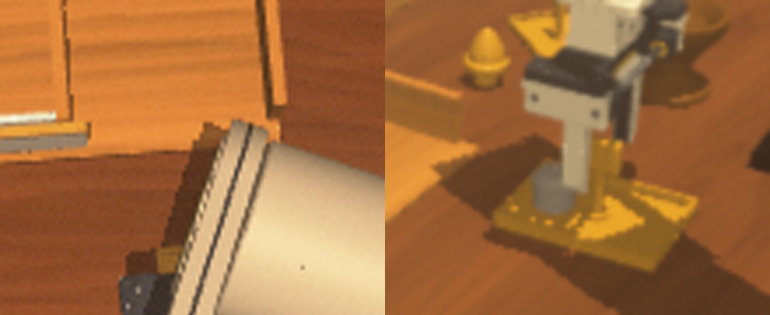

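The side view shows the bar between the fingers, and the jaw angle matches the tray. I'll close, then lift a little.

```bash
python3 -m inch '[[1,0,0,0,0],[1,0,0,0,0],[1,0,0,0,0],[1,0,0,0,0],[1,0,0,0,0],[1,0,0,0,0]]' 45
python3 -m inch '[[1,0,0,0.004,0],[1,0,0,0.008,0],[1,0,0,0.012,0],[1,0,0,0.016,0],[1,0,0,0.016,0],[1,0,0,0.016,0]]'
```

```text
t: 3.05
tool_pos: [0.4292, -0.0854, 0.0566]
orientation: [-1.274, 1.098, -1.102]
force: [0.2, -0.7, -0.6]
opening: 0.0378
t: 3.8
tool_pos: [0.4289, -0.0852, 0.0723]
orientation: [-1.274, 1.098, -1.101]
force: [-0.1, -0.8, -5.4]
opening: 0.0138
```

```bash
python3 -m inch '[[1,0.002,0.002,0.002,-0.003],[1,0.009,0.007,0.004,-0.012],[1,0.02,0.015,0.006,-0.024],[1,0.032,0.024,0.007,-0.038],[1,0.043,0.033,0.008,-0.052],[1,0.05,0.038,0.008,-0.06],[1,0.0515,0.0395,0.008,-0.062],[1,0.0515,0.0395,0.008,-0.062]]'
python3 - <<'E'
from h import *
a=grab('top')['color'][80:230,170:330,::-1];b=grab('side')['color'][150:240,130:330,::-1]
cv2.imwrite('pics/h1.png',cv2.resize(a,None,fx=3.5,fy=3.5,interpolation=2))
cv2.imwrite('pics/h2.png',cv2.resize(b,None,fx=4,fy=4,interpolation=2))
E
```

```text
t: 4.8
tool_pos: [0.4802, -0.0457, 0.0801]
orientation: [-1.248, 1.145, -1.147]
force: [-0.3, -0.3, -6.7]
opening: 0.0137
```

View pics/h2.png

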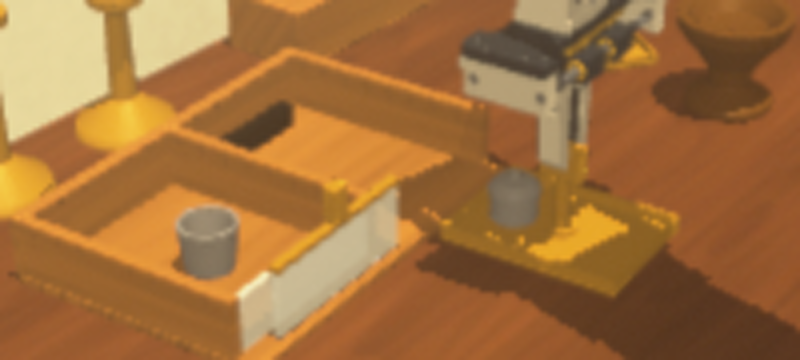

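```bash
python3 - <<'E'
from h import *
s=grab('side')
c=np.array([.4802,-.0457]);Rz=lambda a:np.array([[np.cos(a),-np.sin(a)],[np.sin(a),np.cos(a)]])
for h in(0,.01,.02,.024):
    P=[[*(c+Rz(.085)@np.array(o)),h+z] for o,z in[((-.075,.055),0),((-.075,.055),.014),((-.075,-.055),.014),((.075,.055),.014),((.018,-.007),.082)]]
    print(h,((proj(s,P)-[130,150]+.5)*4).round(0).tolist())
E
```

```text
0 [[610.0, 314.0], [611.0, 298.0], [677.0, 232.0], [439.0, 239.0], [546.0, 149.0]]
0.01 [[610.0, 303.0], [611.0, 287.0], [678.0, 221.0], [439.0, 228.0], [547.0, 137.0]]
0.02 [[611.0, 291.0], [612.0, 275.0], [679.0, 210.0], [439.0, 216.0], [547.0, 126.0]]
0.024 [[611.0, 287.0], [612.0, 271.0], [679.0, 205.0], [439.0, 212.0], [547.0, 121.0]]
```

Tray held level, underside about 18–22 mm up, so it clears the ledge. Front left rim at (438,212). Next I'll advance until the front is about 35 mm over the ledge.

```bash
python3 -m inch '[[1,0.003,0,0.001,0],[1,0.01,0.001,0.002,0],[1,0.02,0.0017,0.002,0],[1,0.032,0.0027,0.002,0],[1,0.043,0.0037,0.002,0],[1,0.051,0.0044,0.002,0],[1,0.055,0.0047,0.002,0],[1,0.055,0.0047,0.002,0]]'
python3 -m inch '[[1,0,0,-0.001,0],[1,0,0,-0.003,0],[1,0,0,-0.005,0],[1,0,0,-0.006,0],[1,0,0,-0.006,0]]'
```

```text
t: 5.95
tool_pos: [0.5352, -0.0412, 0.0821]
orientation: [-1.247, 1.145, -1.147]
force: [0.1, -0.3, -6.4]
opening: 0.0137
t: 6.58
tool_pos: [0.535, -0.0412, 0.0759]
orientation: [-1.248, 1.145, -1.147]
force: [-0.2, -0.7, -5.2]
opening: 0.0137
```

```bash
python3 -m inch '[[1,0,0,-0.001,0],[1,0,0,-0.002,0],[1,0,0,-0.003,0],[1,0,0,-0.003,0]]'
```

```text
t: 7.08
tool_pos: [0.5352, -0.0412, 0.0731]
orientation: [-1.247, 1.145, -1.147]
force: [-0.5, 0.2, -3.3]
opening: 0.0133
```

```bash
python3 -m inch '[[1,0,0,-0.0005,0],[1,0,0,-0.001,0],[1,0,0,-0.001,0]]'; python3 -c "
from h import *
print([robot.read_state()['force'][2].round(2),robot.read_state()['wrist_torque'].round(3)])"
```

```text
t: 7.45
tool_pos: [0.5356, -0.0413, 0.073]
orientation: [-1.247, 1.144, -1.148]
force: [-4.6, 0.7, 5.5]
opening: 0.014
[np.float64(5.48), array([0.11 , 0.752, 0.052])]
```

```bash
python3 -m inch '[[1,0,0,-0.0004,0],[1,0.002,0.0002,-0.0004,0],[1,0.005,0.0004,-0.0004,0],[1,0.009,0.0008,-0.0004,0],[1,0.012,0.001,-0.0004,0],[1,0.012,0.001,-0.0004,0]]'; python3 -c "
from h import *
print([robot.read_state()['force'].round(2),robot.read_state()['wrist_torque'].round(3)])"
```

```text
t: 8.2
tool_pos: [0.5482, -0.0405, 0.073]
orientation: [-1.246, 1.143, -1.149]
force: [-2.5, 0.1, 3.5]
opening: 0.0138
[array([-2.54,  0.13,  3.53]), array([-0.056,  0.377,  0.045])]
```

```bash
python3 -m inch '[[1,0.003,0.0003,-0.0003,0],[1,0.008,0.0007,-0.0003,0],[1,0.015,0.0013,-0.0003,0],[1,0.022,0.0019,-0.0003,0],[1,0.029,0.0025,-0.0003,0],[1,0.035,0.003,-0.0003,0],[1,0.038,0.0032,-0.0003,0],[1,0.038,0.0032,-0.0003,0]]'; python3 -c "
from h import *
print([robot.read_state()['force'].round(2),robot.read_state()['wrist_torque'].round(3)])"
```

```text
t: 9.2
tool_pos: [0.5868, -0.0374, 0.0731]
orientation: [-1.246, 1.143, -1.149]
force: [-1.9, -0.1, 4.5]
opening: 0.0133
[array([-1.9 , -0.13,  4.5 ]), array([ 0.014,  0.461, -0.006])]
```

```bash
python3 -m inch '[[1,0.003,0.0003,-0.0002,0],[1,0.009,0.0008,-0.0002,0],[1,0.017,0.0014,-0.0002,0],[1,0.025,0.0021,-0.0002,0],[1,0.033,0.0028,-0.0002,0],[1,0.04,0.0034,-0.0002,0],[1,0.044,0.0037,-0.0002,0],[1,0.044,0.0037,-0.0002,0]]'; python3 - <<'E'
from h import *
print([robot.read_state()['force'].round(2),robot.read_state()['wrist_torque'].round(3)])
a=grab('top')['color'][80:210,230:330,::-1];b=grab('side')['color'][150:240,130:310,::-1]
cv2.imwrite('pics/i.png',np.hstack([cv2.resize(a,(277,360),interpolation=2),cv2.resize(b,(520,260),interpolation=2)[:,:].repeat(1,0) if 0 else cv2.copyMakeBorder(cv2.resize(b,(520,260),interpolation=2),0,100,0,0,0)]))
E
```

```text
t: 10.2
tool_pos: [0.6314, -0.0337, 0.0731]
orientation: [-1.245, 1.142, -1.15]
force: [-0.7, 0.3, 2.4]
opening: 0.0138
[array([-0.66,  0.27,  2.45]), array([ 0.029,  0.155, -0.023])]
```

View pics/i.png

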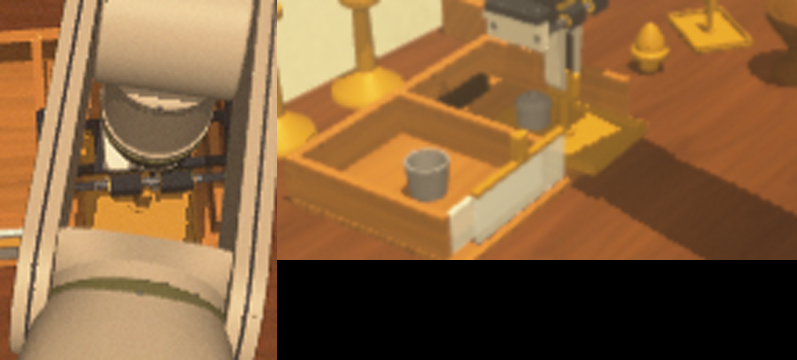

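The tray is bridging the step with the pyx upright at (533,110), and it's clear of the door. Continuing.

```bash
python3 -m inch '[[1,0.003,0.0003,-0.0003,0],[1,0.009,0.0008,-0.0003,0],[1,0.016,0.0014,-0.0003,0],[1,0.023,0.002,-0.0003,0],[1,0.029,0.0025,-0.0003,0],[1,0.034,0.0029,-0.0003,0],[1,0.036,0.0031,-0.0003,0],[1,0.036,0.0031,-0.0003,0]]'; python3 - <<'E'
from h import *
from scipy.spatial.transform import Rotation as R
s=robot.read_state();m=R.from_rotvec(s['orientation']).as_matrix();print(np.arctan2(m[1,0],m[0,0])+np.pi/2,m[:,1])
print(s['force'].round(2),s['wrist_torque'].round(3))
E
```

```text
t: 11.3
tool_pos: [0.6674, -0.0307, 0.0731]
orientation: [-1.245, 1.141, -1.15]
force: [-3.0, -0.7, 6.2]
opening: 0.0131
0.08505971054689865 [ 0.0058765  -0.00127755 -0.99998192]
[-3.   -0.73  6.22] [0.033 0.612 0.007]
```

```bash
python3 -m inch '[[1,0.001,0,-0.0001,0],[1,0.003,0.0002,-0.0001,0],[1,0.005,0.0004,-0.0001,0],[1,0.007,0.0006,-0.0001,0],[1,0.009,0.0008,-0.0001,0],[1,0.009,0.0008,-0.0001,0]]'
```

```text
t: 12.05
tool_pos: [0.6761, -0.0299, 0.0731]
orientation: [-1.246, 1.142, -1.15]
force: [-3.8, -0.4, 6.2]
opening: 0.0134
```

```bash
python3 -m inch '[[1,0.001,0.0001,0.0001,0],[1,0.002,0.0002,0.0001,0],[1,0.003,0.0003,0.0001,0],[1,0.004,0.0003,0.0001,0],[1,0.005,0.0004,0.0001,0],[1,0.006,0.0005,0.0001,0],[1,0.006,0.0005,0.0001,0]]'
```

```text
t: 12.92
tool_pos: [0.6822, -0.0294, 0.0731]
orientation: [-1.245, 1.142, -1.15]
force: [-1.8, 0.5, 3.9]
opening: 0.0133
```

```bash
python3 -m inch '[[1,0.001,0.0001,0,0],[1,0.002,0.0002,0,0],[1,0.003,0.0002,0,0],[1,0.003,0.0002,0,0]]'; python3 -m inch '[[1,0.001,0.0001,0,0],[1,0.002,0.0002,0,0],[1,0.002,0.0002,0,0]]'
```

```text
t: 13.42
tool_pos: [0.6853, -0.0292, 0.0731]
orientation: [-1.245, 1.142, -1.15]
force: [-2.8, -0.9, 3.2]
opening: 0.0137
t: 13.8
tool_pos: [0.6875, -0.029, 0.0731]
orientation: [-1.245, 1.141, -1.15]
force: [-2.6, -1.1, 2.5]
opening: 0.0135
```

```bash
python3 -m inch '[[1,0.0007,0.0001,0,0],[1,0.0014,0.0001,0,0],[1,0.0014,0.0001,0,0]]'; python3 -m inch '[[1,0.0007,0.0001,0,0],[1,0.0014,0.0001,0,0],[1,0.0014,0.0001,0,0]]'
```

```text
t: 14.18
tool_pos: [0.689, -0.0289, 0.0731]
orientation: [-1.245, 1.141, -1.15]
force: [-2.9, -0.2, 4.0]
opening: 0.0135
t: 14.55
tool_pos: [0.6904, -0.0288, 0.0731]
orientation: [-1.245, 1.141, -1.15]
force: [-3.8, 0.1, 3.5]
opening: 0.0134
```

```bash
python3 -m inch '[[1,0.0007,0.0001,0,0],[1,0.0014,0.0001,0,0],[1,0.0014,0.0001,0,0]]'; python3 -c "
from h import *
s=robot.read_state();print(s['tool_pos'],s['force'],s['wrist_torque'])
b=grab('side')['color'][150:225,180:270,::-1];cv2.imwrite('pics/j.png',cv2.resize(b,None,fx=7,fy=7,interpolation=2))"
```

```text
t: 14.92
tool_pos: [0.6905, -0.0285, 0.0731]
orientation: [-1.247, 1.144, -1.149]
force: [-11.1, 0.3, 9.4]
opening: 0.0133
[ 0.69048483 -0.02854605  0.07308301] [-11.14235378   0.27296422   9.39152519] [-0.01198856  2.05170135 -0.08412109]
```

View pics/j.png

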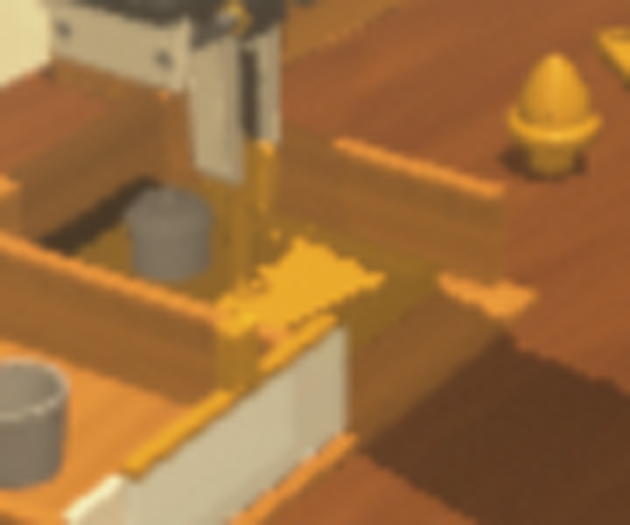

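Home at TCP x=0.6905: about 8 N on the stop. The pyx is upright at (168,235) and the tray lies inside. I'll hold the press, ease off and open.

```bash
python3 -m inch '[[1,0.0013,0.0001,0,0],[1,0.0013,0.0001,0,0],[1,0.0013,0.0001,0,0],[1,0.0013,0.0001,0,0]]'; python3 -m inch '[[1,0.0004,0,0,0],[1,0.0001,0,0,0],[1,0.0001,0,0,0]]'
```

```text
t: 15.48
tool_pos: [0.6905, -0.0285, 0.0731]
orientation: [-1.249, 1.146, -1.147]
force: [-11.6, -2.1, 8.8]
opening: 0.0136
t: 15.85
tool_pos: [0.6904, -0.0285, 0.0731]
orientation: [-1.249, 1.146, -1.147]
force: [-5.6, -0.2, 5.2]
opening: 0.0137
```

```bash
python3 -m inch '[[0,0,0,0,0],[0,0,0,0,0],[0,0,0,0,0],[0,0,0,0,0]]'; python3 -m inch '[[0,0,0,0.01,0],[0,0,0,0.03,0],[0,0,0,0.07,0],[0,0,0,0.12,0],[0,0,0,0.12,0]]'
```

```text
t: 16.35
tool_pos: [0.6905, -0.0285, 0.073]
orientation: [-1.249, 1.146, -1.147]
force: [-0.6, -0.3, -0.4]
opening: 0.0455
t: 16.98
tool_pos: [0.6943, -0.0289, 0.2021]
orientation: [-1.241, 1.136, -1.154]
force: [1.1, 0.6, -0.2]
opening: 0.0467
```

```bash
python3 -m inch '[[0,-0.015,0.017,0,0],[0,-0.04,0.045,0,0],[0,-0.066,0.074,0,0],[0,-0.09,0.102,0,0],[0,-0.11,0.125,0,0],[0,-0.1215,0.1375,0,0],[0,-0.1215,0.1375,0,0],[0,-0.1215,0.1375,0,0]]'; python3 - <<'E'
from h import *
from scipy.spatial.transform import Rotation as R
s=robot.read_state();m=R.from_rotvec(s['orientation']).as_matrix();print(np.arctan2(m[1,0],m[0,0])+np.pi/2,m[:,1])
a=grab('top')['color'][80:210,170:330,::-1];b=grab('side')['color'][140:240,130:270,::-1]
cv2.imwrite('pics/k.png',np.hstack([cv2.resize(a,(400,325),interpolation=2),cv2.resize(b,(400,286),interpolation=2) if 0 else cv2.copyMakeBorder(cv2.resize(b,(400,286),interpolation=2),0,39,0,0,0)]))
E
```

```text
t: 17.98
tool_pos: [0.5734, 0.1079, 0.2023]
orientation: [-1.241, 1.136, -1.155]
force: [0.4, 0.7, 0.2]
opening: 0.0465
0.08445168566083616 [ 0.01305791 -0.00279458 -0.99991084]
```

View pics/k.png

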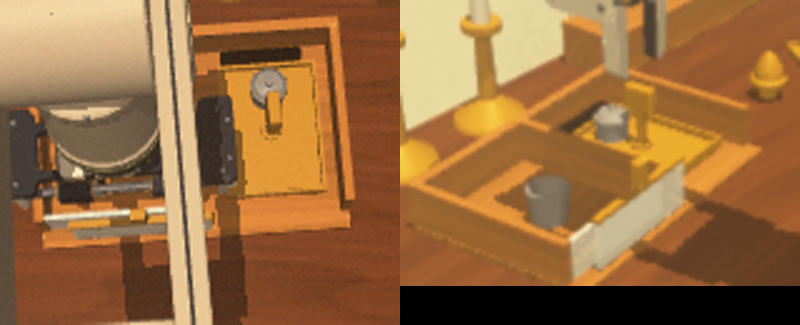

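The tray sits against the stop with the pyx upright, and the pull is at (138,215), under the gripper. Descending to grip it.

```bash
python3 -m inch '[[0,-0.001,0.001,-0.02,0],[0,-0.001,0.001,-0.05,0],[0,-0.001,0.001,-0.08,0],[0,-0.001,0.001,-0.105,0],[0,-0.001,0.001,-0.118,0],[0,-0.001,0.001,-0.121,0],[0,-0.001,0.001,-0.121,0]]'; python3 -m inch '[[0.7,0,0,0,0],[0.7,0,0,0,0],[0.7,0,0,0,0],[0.7,0,0,0,0],[0.7,0,0,0,0]]' 10
```

```text
t: 18.95
tool_pos: [0.5728, 0.1087, 0.0815]
orientation: [-1.24, 1.136, -1.156]
force: [-0.2, 0.1, 0.3]
opening: 0.0467
t: 19.58
tool_pos: [0.5731, 0.109, 0.0819]
orientation: [-1.24, 1.136, -1.156]
force: [-0.0, 1.1, 2.6]
opening: 0.0164
```

```bash
python3 -m inch '[[0.7,0.0003,-0.003,0,0],[0.7,0.0011,-0.013,0,0],[0.7,0.0026,-0.03,0,0],[0.7,0.0043,-0.05,0,0],[0.7,0.006,-0.07,0,0],[0.7,0.0077,-0.09,0,0],[0.7,0.0089,-0.104,0,0],[0.7,0.0094,-0.11,0,0]]'; python3 -m inch '[[0.7,0,0,0,0]]'
```

```text
t: 20.58
tool_pos: [0.5826, -0.0022, 0.0819]
orientation: [-1.239, 1.137, -1.157]
force: [2.6, 3.1, 1.3]
opening: 0.016
t: 20.7
tool_pos: [0.5827, -0.0028, 0.0819]
orientation: [-1.239, 1.137, -1.157]
force: [0.5, 1.6, 1.2]
opening: 0.0159
```

Moved 0.111. Now slowly until it meets the end.

```bash
python3 -m inch '[[0.7,0.0003,-0.004,0,0],[0.7,0.0007,-0.008,0,0],[0.7,0.001,-0.012,0,0],[0.7,0.0014,-0.016,0,0],[0.7,0.0017,-0.02,0,0],[0.7,0.0021,-0.024,0,0],[0.7,0.0021,-0.025,0,0]]'; python3 -m inch '[[0.7,0.0002,-0.002,0,0],[0.7,0.0003,-0.004,0,0],[0.7,0.0003,-0.004,0,0]]'
```

```text
t: 21.58
tool_pos: [0.5848, -0.0281, 0.0819]
orientation: [-1.239, 1.137, -1.158]
force: [1.7, 3.0, -0.1]
opening: 0.0162
t: 21.95
tool_pos: [0.5852, -0.032, 0.0819]
orientation: [-1.238, 1.137, -1.158]
force: [1.3, 3.2, 0.8]
opening: 0.0158
```

```bash
python3 -m inch '[[0.7,0.0001,-0.001,0,0],[0.7,0.0002,-0.002,0,0],[0.7,0.0002,-0.002,0,0]]'; python3 -m inch '[[0.7,0.0001,-0.001,0,0],[0.7,0.0002,-0.002,0,0],[0.7,0.0002,-0.002,0,0]]';  python3 -m inch '[[0.7,0.0001,-0.001,0,0],[0.7,0.0002,-0.002,0,0],[0.7,0.0002,-0.002,0,0]]'
```

```text
t: 22.32
tool_pos: [0.5851, -0.032, 0.0819]
orientation: [-1.237, 1.138, -1.155]
force: [-0.1, 9.9, 3.5]
opening: 0.0159
t: 22.7
tool_pos: [0.5852, -0.032, 0.0819]
orientation: [-1.235, 1.139, -1.152]
force: [-0.2, 10.7, 3.1]
opening: 0.0158
t: 23.08
tool_pos: [0.5851, -0.032, 0.0819]
orientation: [-1.234, 1.14, -1.149]
force: [0.2, 11.2, 2.9]
opening: 0.0162
```

The end stop is reached (11 N, no further motion). Relax, open, rise and check.

```bash
python3 -m inch '[[0.7,0,0,0,0],[0.7,0,0,0,0],[0,0,0,0,0],[0,0,0,0,0],[0,0,0,0,0],[0,0,0,0,0]]'; python3 -m inch '[[0,0,0,0.015,0],[0,0,0,0.05,0],[0,0,0,0.1,0],[0,-0.02,0.0,0.13,0],[0,-0.07,0.03,0.13,0],[0,-0.12,0.08,0.13,0],[0,-0.16,0.13,0.13,0],[0,-0.18,0.16,0.13,0]]'; python3 -m inch '[[0,-0.02,0.05,0,0],[0,-0.02,0.1,0,0],[0,-0.02,0.12,0,0],[0,-0.02,0.12,0,0],[0,-0.02,0.12,0,0]]'
python3 - <<'E'
from h import *
a=grab('top')['color'][80:210,170:330,::-1];b=grab('side')['color'][140:240,130:270,::-1]
cv2.imwrite('pics/l.png',np.hstack([cv2.resize(a,(400,325),interpolation=2),cv2.copyMakeBorder(cv2.resize(b,(400,286),interpolation=2),0,39,0,0,0)]))
E
```

```text
t: 23.82
tool_pos: [0.5851, -0.0322, 0.0818]
orientation: [-1.234, 1.141, -1.149]
force: [0.1, -0.4, -0.4]
opening: 0.046
t: 24.82
tool_pos: [0.4037, 0.1292, 0.2132]
orientation: [-1.232, 1.139, -1.15]
force: [0.5, -0.1, -0.1]
opening: 0.0464
t: 25.45
tool_pos: [0.3839, 0.2486, 0.2137]
orientation: [-1.232, 1.139, -1.15]
force: [-0.4, -0.4, 0.1]
opening: 0.0464
```

View pics/l.png

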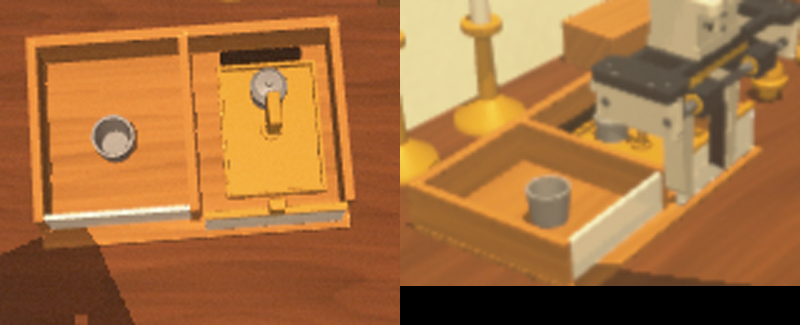

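```bash
python3 - <<'E'
from h import *
c=grab('top');o=np.array([.5746,-.0336]);a=.085;Rm=np.array([[np.cos(a),np.sin(a)],[-np.sin(a),np.cos(a)]])
T=lambda p:(np.array(p,float)+.5)/2.5-.5+[170,80]
for n,p,z in[('tray FL FR RR RL',[(219,70),(314,63),(325,190),(226,198)],.023),('stop top',[(221,64),(301,59)],.031),('door top',[(205,217),(347,207)],.071),('pull',[(277,204)],.101),('pyx',[(268,87)],.049+.004)]:
    print(n,((cast(c,T(p),z)[:,:2]-o)@Rm.T).round(4).tolist())
E
```

```text
tray FL FR RR RL [[0.185, 0.0475], [0.1857, -0.0589], [0.0393, -0.0582], [0.0382, 0.0505]]
stop top [[0.1888, 0.045], [0.1883, -0.0439]]
door top [[0.0074, 0.0749], [0.0074, -0.0737]]
pull [[0.0086, 0.0011]]
pyx [[0.1505, -0.0032]]
```

```bash
python3 -c "
from plant import robot
print(robot.read_state()['t'],robot.close_job())"
```

```text
the job is handed in; nothing more can be done
25.6 None
```

The job is done and handed in at t = 25.6 s; no verdict came back.

**What I did:** I gripped the tray by its bar, carried it just above the walnut and set its front end down about 35 mm over the ledge. I then slid it in, bearing on the ledge with roughly 8–15 N. I pressed it against the stop with about 8 N for over 0.5 s, then eased off and released it. Finally I gripped the door pull and slid the door shut slowly, up to its end stop at about 11 N. I let go and moved the arm clear.

**Last checks from the top camera, in the recess frame:**

| Item | Reading |
|---|---|
| Tray front | 185–186 mm, about 3 mm short of the stop's face at about 188.5 mm |
| Tray sideways | about 5 mm right of the stop's middle |
| Tray angle | square within about 0.02 rad |
| Door | pull within about 1 mm of the middle of the bay (shut) |
| Pyx | looks upright on the tray |
| Cup | looks in place |

**Where checks disagree:** the camera suggests a gap of about 3 mm at the stop, while the force readings showed firm contact right up to easing off. With about 2 mm of calibration error, I trusted the contact. If the gap is real, it is still inside the 4 mm limit, but with little to spare.

I did not measure the other bystanders (plate, stoup, finial, crossbase and tin) again at the end. I planned the moves to stay clear of them, and no unexpected forces showed.

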